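Widen the lid stand by one hole

ROBOT

A 6-joint arm with a two-finger parallel gripper is mounted at the origin on the work surface. World frame = base frame: x ahead of the robot, y to its left, z up, the work surface at z = 0. Lengths are in m, angles in degrees, forces in N, time in s.
With the tool pointing down it reaches from about 0.4 to 0.825 m from the base axis. Payload 7 kg.
Tool frame: the origin (TCP) lies on the centre line of the jaws, within the pads' length; the fingertips stand 14 mm ahead of it and the grasp point (between the pads) lies 5 mm behind it; z points along the fingers, y is the line along which they close (so a half turn about z gives the same grasp; the last joint's range is limited). The gripper opens to 88 mm and grips with 3 to 60 N. Pads are 19 mm wide; open, the fingers measure 130 mm over their backs; the gripper's body (78 mm by 193 mm) begins 47 mm behind the grasp point.
Start: joints at [-50.071, 20.546, 0.682, 0, -70.136, -16.507], TCP at [0.268, -0.619, 0.241] pointing down, gripper open.
Joint ranges: [-176.03, 176.03], [-82.01, 121.73], [-58.28, 71.71], [-173.87, 95.51], [-174.79, -0.11], [-173.66, 173.66]. Speed limits (degrees/s): [136.94, 136.94, 172.46, 180, 180, 180].

INTERFACE

Orientations are given as [roll, pitch, yaw] about the fixed x, y, z axes, in that order (R = Rz(yaw) Ry(pitch) Rx(roll)).
In Python, from plant import r gives the robot as it stands.
- The arm moves only by the tool send_rows, never from a script. Its argument "steps" is a list of rows, each an object with "dp": the shift along the tool's x, y, z in mm, a list of three; "roll": the turn about the tool's z in rad; "jaw": the opening in per cent of the stroke, from 0 (shut) to 100 (fully open). In form: [{"dp": [tx, ty, tz], "roll": roll, "jaw": jaw}, ...]. A call has 1 to 5 rows; each row is the pose to reach, as a shift and turn from the pose commanded when the call began, along the tool's axes at that moment; what a row does not reach only later rows make up. A row lasts 1/8 s, in which the tool goes at most 62.5 mm and 10.7 degrees, less where a joint would pass 70% of its speed; a pose out of reach is approached as far as the arm can. A call with a gripper value outside its range is refused whole. The fingers move at their own pace and stop on an object; "newtons" is the grip in N (left out, the last holds). Time passes only in rows, so rows that repeat a pose let the fingers close. It gives the time, the measured TCP pose, the force, the opening and the grip force at its end, in the units of the state.
- r.get_state(): the state, without advancing time (a new reading comes with each control period).
- r.capture(name): name is "side" or "top"; returns a dict with "image" (420x560x3 uint8, blue, green, red), "K" (3x3 intrinsics, pixels), "rvec" (rotation vector, rad) and "tvec" (3), from world to camera coordinates, as OpenCV has them. Camera axes: x right, y down, z forward; pixel columns grow to the right and rows downward; lengths in m; the calibration is good to about 2 mm. A picture is of the moment at which its call begins. There is no depth.
- r.close_job(): hands the job in; it is judged then, once.
The state is a dict: "time_s": time; "joints": joint angles; "qd": joint speeds; "joint_torque": joint torques, N m; "tcp_pos": TCP position; "eef_rot": TCP orientation; "contact_force": force on the tool from outside, world axes, zero at the start; "moment": the same for the moment, N m; "gripper_width": finger opening in m; "gripper_force": force on a finger pad.
Only numpy, scipy, OpenCV 4.12 (cv2) and the standard library are available. Lean on these libraries where they do the work, as an engineer would, in place of code of your own. Each camera call takes 0.05 s, during which the arm holds its last target. There are 200 camera calls.

TASK

The two wire hoops of the lid stand are too close together for the big saucepan lid. Press the stand's spring snap button flush, slide the outer sleeve away from the fixed hoop until the button springs out in the next hole, and let go. Feel for the click and do not force the sleeve hard against the button; leave everything else on the shelf where it stands.

Things in the scene. Friction and masses are not known exactly. Their poses are not given: they have to be found in the camera images.
- rack: Extending lid stand, fixed to the shelf. Origin on the shelf straight below the button's place on the tube's axis; z up, y along the tube, x out of its button side. An 18 mm square steel inner tube lies 60 mm up on two grey feet at y = -145 and +165 mm (80 mm wide in x). Above 25 mm height nothing else stands within 55 mm of the tube's sides near the button.
- fixed_hoop (a point): Top middle of the fixed wire hoop, on a grey block at the stand's y = -123 mm; 76 mm wide in x, top 101 mm above the shelf
- moving_hoop (a point): Top middle of the like hoop on the sliding sleeve, at the stand's y = +54 mm at the start; 76 mm wide in x, top 101 mm above the shelf
- sleeve (a joint): Travel (m) of the sliding sleeve along the stand's +y, away from the fixed hoop; about 0 at the start, end stop 0.082. The second hole reaches the button after 46 to 74 mm of travel: it differs from stand to stand and is not measured. The sleeve slides with 1 to 3 N of friction; with the button under its wall 1 to 2 N more.
- sleeve_grip (a point): Point on the sleeve's axis level with the middle of its first hole, 60 mm above the shelf; moves with the sleeve; axes as the stand's. The sleeve is a 24 mm square aluminium tube: faces at x = -12 and +12 mm, 48 to 72 mm above the shelf, from 106 mm (-y) to 60 mm (+y) of this point. Its +x face has two 17 mm square holes, the second towards -y; nothing there is proud of the face.
- finger_seat (a point): Middle of the finger seat on the sleeve's back (-x) face, opposite the first hole: between two ribs 5 mm high, 26 mm clear between them along y. Squeezing the sleeve across x with one finger here and the other flat on the button presses the button flush and grips the sleeve at once; 12 to 20 N of squeeze is enough.
- snap (a joint): How far (m) the snap button is pressed in: 0 out (5 mm proud of the sleeve's face), 0.005 flush, 0.007 or more under the wall. Spring 2 N at rest, 4.5 N flush, 6 N fully in. Less than 4 mm in, its straight side blocks the sleeve. Once flush, sliding the sleeve with about 10 N drives its bevelled top under the wall; it springs out by itself in the next hole and then blocks.
- snap_top (a point): Centre of the snap button's round end, 14 mm across with a bevelled rim, 60 mm above the shelf, 17 mm in x from the tube's axis when out; axes as the stand's. The button belongs to the inner tube and does not move along it. In a hole it leaves the sleeve 1.5 mm of play either way. Forcing the sleeve against it with more than 18 N damages it.
- lid: Bystander: aluminium saucepan lid lying flat, 200 mm across, 50 mm high with its knob; origin under its centre
- jar1: Bystander: green glass jar with steel cap, 68 mm across, 90 mm high; origin under its centre
- jar2: Bystander: second green glass jar, same size; origin under its centre
- funnel: Bystander: red plastic funnel standing mouth down, 100 mm across, 95 mm high; origin under its centre
- spoon_rest: Bystander: round ceramic spoon rest, 90 mm across, 22 mm high; origin under its centre
- opener: Bystander: flat steel bottle opener, 94 x 28 x 6 mm, long axis its x; origin near its middle, on the underside
- tin: Bystander: tin can, 74 mm across, 110 mm high; origin under its centre

How it is judged (in metres and radians):
On the way, in this order (a step that is already met when the one before it is completed fails the run):
1. the button is pressed flush, the sleeve still at the first hole (value of joint snap above 0.0042 m and value of joint sleeve below 0.006 m), for 0.05 s.
2. the sleeve slides with the button under its wall (value of joint snap above 0.0055 m and value of joint sleeve between 0.015 and 0.044 m), for 0.05 s.
3. the button springs out in the next hole (value of joint snap below 0.0015 m and value of joint sleeve above 0.042 m), for 0.1 s.
At the end, for the whole second after the job is handed in: The button is fully out (within 1.5 mm) in the second hole, the sleeve 42 to 78 mm from its zero and at rest (under 10 mm/s); everything else within 15 mm of where it stood (all of step 3 and value of joint sleeve below 0.078 m and velocity of joint sleeve between -0.01 and 0.01 m/s); the robot touches nothing.
It fails at once if the sleeve is forced against the snap button with more than 18 N (contact force between sleeve and snap above 18 N).
It fails at once if a thing on the shelf is moved more than 15 mm or tipped (distance of any of lid, jar1, jar2, funnel, spoon_rest, opener, tin from where it was at the start of the episode above 0.015 m or angle between any of lid, jar1, jar2, funnel, spoon_rest, opener, tin's own z axis and vertical above 0.3 rad).
It also fails if it takes over 40 s, if anything falls off the work surface, if the arm or the gripper's body presses on something with over 40 N, if the wrist force passes 120 N, or if a joint passes its speed limit or range.

## Working session

There is one attempt and no reset: what is moved stays moved. The work goes in short steps, Python scripts to look and compute and a tool call to move; the robot and the scene stay as the last step left them, time stands still between calls to the robot, and variables do not carry over. Pictures are saved under pics/ and viewed, at most 10 in all, crops included, and the job is handed in when it is done.

Besides the shell and the picture viewer there is one more tool, called as name(argument=value, ...) on one line, values as JSON. send_rows: Moves the arm, as the interface text tells. Its arguments: {"type":"object","properties":{"steps":{"type":"array","items":{"type":"object","properties":{"dp":{"type":"array","items":{"type":"number"}},"roll":{"type":"number"},"jaw":{"type":"number"}}}},"newtons":{"type":"number"}},"required":["steps"]}

```bash
mkdir -p pics; python3 - <<'E'
from plant import r
import cv2,json
s=r.get_state();print({k:s[k] for k in("time_s","tcp_pos","eef_rot","contact_force","gripper_width")})
for n in("top","side"):
    c=r.capture(n);cv2.imwrite(f"pics/{n}0.png",c["image"]);print(n,c["K"],c["rvec"],c["tvec"])
E
```

```text
{'time_s': 0.0, 'tcp_pos': array([ 0.26811605, -0.61896305,  0.23961974]), 'eef_rot': array([ 1.79905088e+02, -9.44763860e-03, -1.56583266e+02]), 'contact_force': array([-0.13759776, -0.58855848,  0.35710714]), 'gripper_width': 0.08719441051374265}
top [[478.74948453   0.         276.58281646]
 [  0.         478.74948453 209.61993788]
 [  0.           0.           1.        ]] [ 2.17267093 -2.1743758   0.06102693] [0.00304185 0.56778015 1.44708884]
side [[424.99343606   0.         278.83643152]
 [  0.         424.99343606 210.01063873]
 [  0.           0.           1.        ]] [ 0.62238359 -2.62290145  1.15847065] [0.48600274 0.22850129 1.25874083]
```

View pics/top0.png

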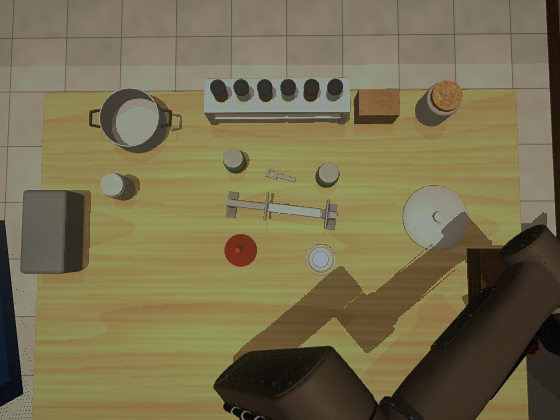

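View pics/side0.png

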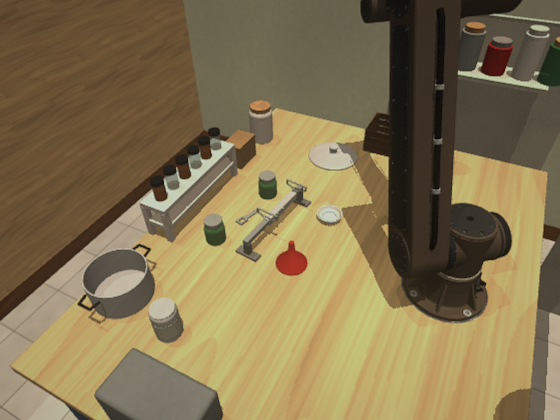

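The top view shows the stand from (232,205) to (332,214), with the moving hoop near (268,206) and the fixed hoop at the right end. I'll zoom both views next.

```bash
python3 - <<'E'
import cv2,numpy as np
a=cv2.imread("pics/top0.png")[180:240,215:350];b=cv2.imread("pics/side0.png")[170:265,225:320]
a=cv2.resize(a,None,fx=5.9,fy=5.9,interpolation=cv2.INTER_CUBIC);b=cv2.resize(b,None,fx=6,fy=6,interpolation=cv2.INTER_CUBIC)
cv2.imwrite("pics/ta.png",a);cv2.imwrite("pics/sb.png",b)
E
```

```text
(no output)
```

View pics/ta.png

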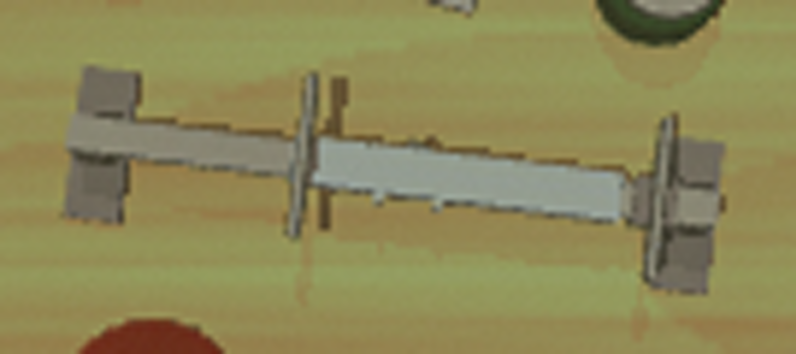

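View pics/sb.png

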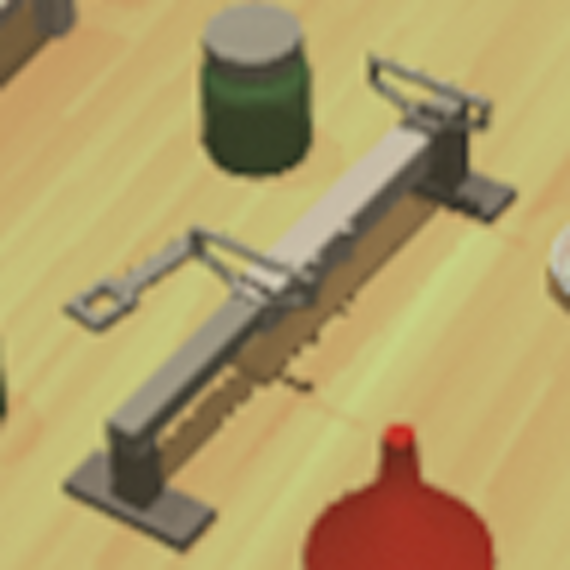

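Top crop (5.9x, offset 215,180): the two seat ribs are at (378,200) and (437,207), and the button is opposite, near (413,143). The sleeve's -y end runs (625,172)-(618,220), and the axis passes (316,161) to (621,196). The side crop agrees: the ribs and shadow are on the robot side, and the jar and opener are on the far side.

```bash
cat > h.py <<'E'
import cv2,numpy as np
from plant import r
def ray(c,uv,z):
    R=cv2.Rodrigues(np.array(c["rvec"]))[0];t=np.array(c["tvec"]).ravel();o=-R.T@t
    d=R.T@np.linalg.inv(c["K"])@np.array([uv[0],uv[1],1.]);return o+d*(z-o[2])/d[2]
def px(c,p): return cv2.projectPoints(np.array([p],float),np.array(c["rvec"]),np.array(c["tvec"]),c["K"],None)[0].ravel()
E
python3 - <<'E'
from h import *
c=r.capture("top");f=lambda u,v,z:ray(c,((u+.5)/5.9-.5+215,(v+.5)/5.9-.5+180),z)
A=f(316,161,.072);B=f(621.5,196,.072);e=f(73,133,.069);m=f(407.5,203.5,.062);b=f(720,208,.069)
y=(e-b)[:2];y/=np.linalg.norm(y);y2=(A-B)[:2];print(A,B,e,b,m,np.linalg.norm((e-b)[:2]))
print("yaw(y axis)",np.degrees(np.arctan2(-y[0],y[1])),np.degrees(np.arctan2(-y2[0],y2[1])))
y2/=np.linalg.norm(y2)
print("grip from end",B[:2]+.106*y2,"from rib: proj",B[:2]+y2*((m-B)[:2]@y2))
E
```

```text
[0.57216136 0.02663136 0.072     ] [ 0.55432386 -0.12648119  0.072     ] [0.5867836  0.14946006 0.069     ] [ 0.54843095 -0.17596429  0.069     ] [ 0.55136637 -0.01925995  0.062     ] 0.3276765700021876
yaw(y axis) -6.721547122093123 -6.644963477542827
grip from end [ 0.56658983 -0.02119328] from rib: proj [ 0.5666082  -0.02103561]
```

send_rows(steps=[{"dp": [-48,40,0],"roll": -0.15,"jaw": 68},{"dp": [-96,80,0],"roll": -0.3,"jaw": 68},{"dp": [-144,121,0],"roll": -0.45,"jaw": 68},{"dp": [-192,161,0],"roll": -0.6,"jaw": 68},{"dp": [-240,201,0],"roll": -0.75,"jaw": 68}])

```text
time_s: 0.78
tcp_pos: [0.4088, -0.3382, 0.2406]
eef_rot: [-180.0, 0.0, -113.3]
contact_force: [1.1, -0.6, 0.2]
gripper_width: 0.06
gripper_force: 0.0
```

```bash
cat >> h.py <<'E'
def to(x,y,z,yaw):
    s=r.get_state();a=np.radians(s["eef_rot"][2]);d=np.array([x,y,z])-s["tcp_pos"];c,n=np.cos(a),np.sin(a)
    print("dp",np.round(1e3*np.array([c*d[0]+n*d[1],n*d[0]-c*d[1],-d[2]]),1),"roll",round(-np.radians(yaw-s["eef_rot"][2]),4))
    print(s["time_s"],s["tcp_pos"],s["eef_rot"],s["contact_force"],s["gripper_width"],s["gripper_force"])
E
python3 -c "
from h import *
to(.5666,-.021,.24,-96.7)"
```

```text
dp [-353.7  -19.3    0.6] roll -0.2902
0.775 [ 0.40883363 -0.3381725   0.24055094] [-1.79992931e+02  2.47098008e-03 -1.13329401e+02] [ 1.09586547 -0.60209112  0.21397667] 0.05997504208586806 0.0
```

send_rows(steps=[{"dp": [-58,-3,0],"roll": -0.1,"jaw": 68},{"dp": [-116,-6,0],"roll": -0.2,"jaw": 68},{"dp": [-174,-10,0],"roll": -0.29,"jaw": 68},{"dp": [-232,-13,0],"roll": -0.29,"jaw": 68},{"dp": [-290,-16,0],"roll": -0.29,"jaw": 68}])

```text
time_s: 1.4
tcp_pos: [0.5396, -0.0788, 0.2407]
eef_rot: [-180.0, 0.0, -97.0]
contact_force: [1.2, -1.0, -0.1]
gripper_width: 0.0598
gripper_force: 0.0
```

```bash
python3 -c "
from h import *
to(.5666,-.021,.16,-96.7)"
```

```text
dp [-60.7 -19.8  80.7] roll -0.0048
1.4 [ 0.53959251 -0.07883012  0.24065115] [-1.79988853e+02  3.46267044e-03 -9.69745541e+01] [ 1.16496032 -1.04087116 -0.07606554] 0.0597754302870582 0.0
```

send_rows(steps=[{"dp": [-30,-10,20],"roll": -0.005,"jaw": 68},{"dp": [-60.7,-19.8,50],"roll": -0.005,"jaw": 68},{"dp": [-60.7,-19.8,80.7],"roll": -0.005,"jaw": 68},{"dp": [-60.7,-19.8,80.7],"roll": -0.005,"jaw": 68},{"dp": [-60.7,-19.8,80.7],"roll": -0.005,"jaw": 68}])

```text
time_s: 2.02
tcp_pos: [0.5667, -0.0232, 0.161]
eef_rot: [-179.9, -0.0, -96.7]
contact_force: [0.4, -0.0, -0.5]
gripper_width: 0.0596
gripper_force: 0.0
```

```bash
python3 -c "
from h import *
to(.5666,-.021,.057,-96.7)
c=r.capture('side');cv2.imwrite('pics/s1.png',cv2.resize(c['image'][130:265,200:335],None,fx=4.4,fy=4.4,interpolation=2))
p=r.get_state()['tcp_pos'];print(px(c,p),px(c,[.5666,-.021,.06]))
"
```

```text
dp [ -2.1   0.3 104. ] roll -0.0001
2.025 [ 0.56667875 -0.02315038  0.16095207] [-1.79945098e+02 -7.25161343e-03 -9.67036132e+01] [ 0.42766825 -0.04824538 -0.45237409] 0.05956487330459386 0.0
[275.49912349 187.6563206 ] [276.00691727 211.44705294]
```

View pics/s1.png

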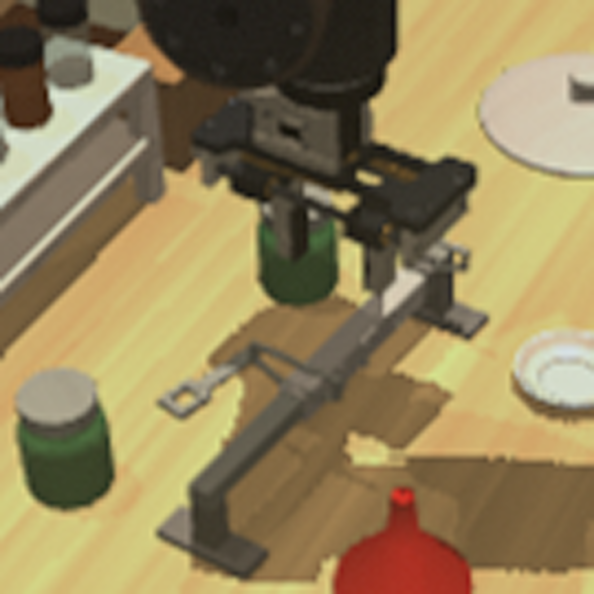

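The side view shows the open fingers straddling the sleeve about 100 mm above the button, clear of the jars and the opener. Descending.

send_rows(steps=[{"dp": [-2,0,30],"roll": 0,"jaw": 68},{"dp": [-2,0,60],"roll": 0,"jaw": 68},{"dp": [-2,0,85],"roll": 0,"jaw": 68},{"dp": [-2,0,104],"roll": 0,"jaw": 68},{"dp": [-2,0,104],"roll": 0,"jaw": 68}])

```text
time_s: 2.7
tcp_pos: [0.5663, -0.0214, 0.056]
eef_rot: [180.0, -0.0, -96.7]
contact_force: [1.0, -0.3, 0.6]
gripper_width: 0.0592
gripper_force: 0.0
```

```bash
python3 -c "
from h import *
to(.5666,-.021,.057,-96.7)
c=r.capture('side');cv2.imwrite('pics/s2.png',cv2.resize(c['image'][160:250,230:320],None,fx=6.5,fy=6.5,interpolation=2))
c=r.capture('side')"
```

```text
dp [-0.4 -0.3 -1. ] roll -0.0007
2.7 [ 0.56629018 -0.02135484  0.05596415] [ 1.79966492e+02 -1.66318345e-02 -9.67412276e+01] [ 0.97645202 -0.27874909  0.56504165] 0.05920968632960064 0.0
```

View pics/s2.png

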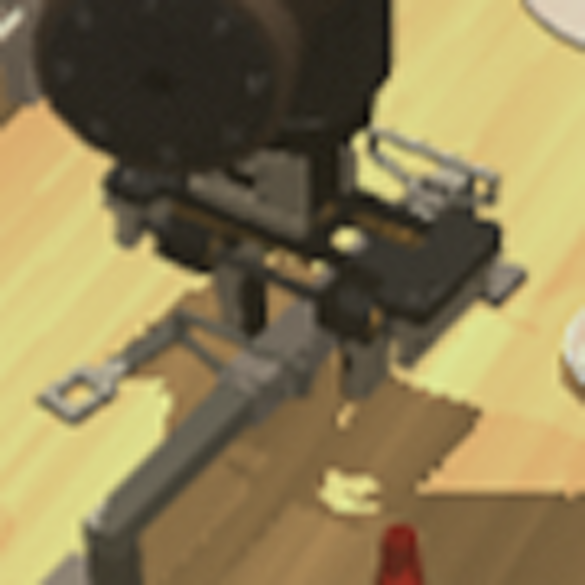

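The fingers stand on either side of the sleeve at pad height, with nothing touching. Squeezing in place now.

send_rows(steps=[{"dp": [0,0,0],"roll": 0,"jaw": 45},{"dp": [0,0,0],"roll": 0,"jaw": 35},{"dp": [0,0,0],"roll": 0,"jaw": 20},{"dp": [0,0,0],"roll": 0,"jaw": 20},{"dp": [0,0,0],"roll": 0,"jaw": 20}], newtons=16)

```text
time_s: 3.42
tcp_pos: [0.5669, -0.0209, 0.0563]
eef_rot: [-179.9, 0.0, -96.7]
contact_force: [-0.1, -0.1, 4.3]
gripper_width: 0.0239
gripper_force: 16.0
```

The opening is 23.9 mm, so the button is flush. Sliding along tool -x.

send_rows(steps=[{"dp": [0,0,0],"roll": 0,"jaw": 20},{"dp": [-1,0,0],"roll": 0,"jaw": 20},{"dp": [-2,0,0],"roll": 0,"jaw": 20},{"dp": [-3,0,0],"roll": 0,"jaw": 20},{"dp": [-4,0,0],"roll": 0,"jaw": 20}])

```text
time_s: 4.05
tcp_pos: [0.5672, -0.0175, 0.0563]
eef_rot: [-180.0, -0.0, -96.7]
contact_force: [1.5, -5.5, 5.5]
gripper_width: 0.0237
gripper_force: 16.0
```

send_rows(steps=[{"dp": [-1.5,0,0],"roll": 0,"jaw": 20},{"dp": [-3,0,0],"roll": 0,"jaw": 20},{"dp": [-4.5,0,0],"roll": 0,"jaw": 20},{"dp": [-6,0,0],"roll": 0,"jaw": 20},{"dp": [-8,0,0],"roll": 0,"jaw": 20}])

```text
time_s: 4.68
tcp_pos: [0.5682, -0.0095, 0.0563]
eef_rot: [-180.0, -0.0, -96.7]
contact_force: [1.4, -5.0, 5.1]
gripper_width: 0.0239
gripper_force: 16.0
```

Force is steady at 5 N, which fits the button riding under the wall. I'll reduce the grip so it slips before it can overload the button.

send_rows(steps=[{"dp": [-3,0,0],"roll": 0,"jaw": 20},{"dp": [-6,0,0],"roll": 0,"jaw": 20},{"dp": [-9,0,0],"roll": 0,"jaw": 20},{"dp": [-12,0,0],"roll": 0,"jaw": 20},{"dp": [-15,0,0],"roll": 0,"jaw": 20}], newtons=9)

```text
time_s: 5.3
tcp_pos: [0.5701, 0.0054, 0.0563]
eef_rot: [-180.0, -0.0, -96.7]
contact_force: [2.8, -5.1, 5.0]
gripper_width: 0.0241
gripper_force: 9.0
```

send_rows(steps=[{"dp": [-3,0,0],"roll": 0,"jaw": 20},{"dp": [-6,0,0],"roll": 0,"jaw": 20},{"dp": [-9,0,0],"roll": 0,"jaw": 20},{"dp": [-12,0,0],"roll": 0,"jaw": 20},{"dp": [-14,0,0],"roll": 0,"jaw": 20}])

```text
time_s: 5.92
tcp_pos: [0.5718, 0.0194, 0.0563]
eef_rot: [-179.9, -0.0, -96.7]
contact_force: [2.6, -6.1, 5.6]
gripper_width: 0.0241
gripper_force: 9.0
```

```bash
python3 -c "
from h import *
to(.5666,-.021,.057,-96.7)
c=r.capture('top');cv2.imwrite('pics/t3.png',cv2.resize(c['image'][170:250,215:350],None,fx=5.9,fy=5.9,interpolation=2))"
```

```text
dp [40.7  0.4 -0.7] roll 0.0002
5.925 [0.57178709 0.01940532 0.0562713 ] [-1.79944233e+02 -2.59756922e-02 -9.66910697e+01] [ 2.62046714 -6.1494384   5.56330595] 0.0240558017249285 9.000446818827186
```

View pics/t3.png

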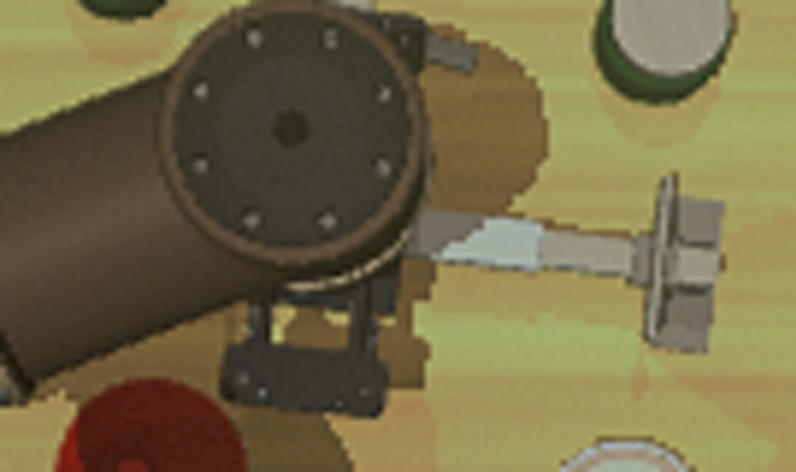

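The sleeve's end moved from crop x 621 to 540, about 41 mm, so it is travelling with the grip. Creeping on now.

send_rows(steps=[{"dp": [-1,0,0],"roll": 0,"jaw": 20},{"dp": [-2,0,0],"roll": 0,"jaw": 20},{"dp": [-3,0,0],"roll": 0,"jaw": 20},{"dp": [-4,0,0],"roll": 0,"jaw": 20}], newtons=8)

```text
time_s: 6.48
tcp_pos: [0.5723, 0.0233, 0.0563]
eef_rot: [-179.9, -0.0, -96.7]
contact_force: [2.7, -4.8, 4.7]
gripper_width: 0.0237
gripper_force: 8.0
```

send_rows(steps=[{"dp": [-1,0,0],"roll": 0,"jaw": 20},{"dp": [-2,0,0],"roll": 0,"jaw": 20}])

```text
time_s: 6.72
tcp_pos: [0.5725, 0.0253, 0.0563]
eef_rot: [-179.9, -0.0, -96.7]
contact_force: [2.8, -4.4, 5.1]
gripper_width: 0.0239
gripper_force: 8.0
```

send_rows(steps=[{"dp": [-1,0,0],"roll": 0,"jaw": 20},{"dp": [-2,0,0],"roll": 0,"jaw": 20}])

```text
time_s: 6.98
tcp_pos: [0.5727, 0.0273, 0.0563]
eef_rot: [-179.9, -0.0, -96.7]
contact_force: [2.6, -4.9, 4.5]
gripper_width: 0.024
gripper_force: 8.0
```

send_rows(steps=[{"dp": [-1,0,0],"roll": 0,"jaw": 20},{"dp": [-2,0,0],"roll": 0,"jaw": 20}])

```text
time_s: 7.22
tcp_pos: [0.573, 0.0293, 0.0563]
eef_rot: [-179.9, -0.0, -96.7]
contact_force: [3.4, -5.2, 4.6]
gripper_width: 0.0243
gripper_force: 8.0
```

send_rows(steps=[{"dp": [-1,0,0],"roll": 0,"jaw": 20},{"dp": [-2,0,0],"roll": 0,"jaw": 20}])

```text
time_s: 7.48
tcp_pos: [0.5733, 0.0313, 0.0563]
eef_rot: [-179.9, -0.0, -96.7]
contact_force: [2.3, -4.8, 4.9]
gripper_width: 0.0236
gripper_force: 8.0
```

send_rows(steps=[{"dp": [-1,0,0],"roll": 0,"jaw": 20},{"dp": [-2,0,0],"roll": 0,"jaw": 20}])

```text
time_s: 7.72
tcp_pos: [0.5735, 0.0332, 0.0563]
eef_rot: [-179.9, -0.0, -96.7]
contact_force: [2.5, -4.9, 4.6]
gripper_width: 0.0239
gripper_force: 8.0
```

send_rows(steps=[{"dp": [-1,0,0],"roll": 0,"jaw": 20},{"dp": [-2,0,0],"roll": 0,"jaw": 20}])

```text
time_s: 7.98
tcp_pos: [0.5737, 0.0352, 0.0563]
eef_rot: [-179.9, -0.0, -96.7]
contact_force: [3.0, -5.9, 5.1]
gripper_width: 0.0237
gripper_force: 8.0
```

send_rows(steps=[{"dp": [-1,0,0],"roll": 0,"jaw": 20},{"dp": [-2,0,0],"roll": 0,"jaw": 20}])

```text
time_s: 8.22
tcp_pos: [0.574, 0.0372, 0.0563]
eef_rot: [-179.9, -0.0, -96.7]
contact_force: [3.4, -4.5, 5.0]
gripper_width: 0.0241
gripper_force: 8.0
```

send_rows(steps=[{"dp": [-1,0,0],"roll": 0,"jaw": 20}])

```text
time_s: 8.35
tcp_pos: [0.5741, 0.0382, 0.0563]
eef_rot: [-179.9, -0.0, -96.7]
contact_force: [2.4, -6.1, 4.1]
gripper_width: 0.0239
gripper_force: 8.0
```

send_rows(steps=[{"dp": [-1,0,0],"roll": 0,"jaw": 20}])

```text
time_s: 8.48
tcp_pos: [0.5742, 0.0392, 0.0563]
eef_rot: [-179.9, -0.0, -96.7]
contact_force: [3.3, -4.6, 5.4]
gripper_width: 0.0238
gripper_force: 8.0
```

send_rows(steps=[{"dp": [-1,0,0],"roll": 0,"jaw": 20},{"dp": [-2,0,0],"roll": 0,"jaw": 20}])

```text
time_s: 8.72
tcp_pos: [0.5744, 0.0412, 0.0563]
eef_rot: [-179.9, -0.0, -96.7]
contact_force: [2.1, -4.9, 4.4]
gripper_width: 0.0241
gripper_force: 8.0
```

send_rows(steps=[{"dp": [-1,0,0],"roll": 0,"jaw": 20},{"dp": [-2,0,0],"roll": 0,"jaw": 20}])

```text
time_s: 8.98
tcp_pos: [0.5747, 0.0432, 0.0563]
eef_rot: [-179.9, -0.0, -96.7]
contact_force: [3.2, -5.4, 4.7]
gripper_width: 0.0243
gripper_force: 8.0
```

send_rows(steps=[{"dp": [-1,0,0],"roll": 0,"jaw": 20},{"dp": [-2,0,0],"roll": 0,"jaw": 20}])

```text
time_s: 9.22
tcp_pos: [0.575, 0.0452, 0.0563]
eef_rot: [-179.9, -0.0, -96.7]
contact_force: [3.0, -3.2, 4.9]
gripper_width: 0.0238
gripper_force: 8.0
```

send_rows(steps=[{"dp": [-1,0,0],"roll": 0,"jaw": 20},{"dp": [-2,0,0],"roll": 0,"jaw": 20}])

```text
time_s: 9.48
tcp_pos: [0.5753, 0.0482, 0.0563]
eef_rot: [-179.9, 0.1, -96.7]
contact_force: [2.2, 0.8, 5.1]
gripper_width: 0.0238
gripper_force: 8.0
```

The force dropped from 5 N to about 0, which looks like the click. Holding for one row, then looking.

send_rows(steps=[{"dp": [0,0,0],"roll": 0,"jaw": 20}])

```text
time_s: 9.6
tcp_pos: [0.5754, 0.0483, 0.0563]
eef_rot: [-179.9, 0.1, -96.7]
contact_force: [3.2, 2.4, 4.2]
gripper_width: 0.0238
gripper_force: 8.0
```

send_rows(steps=[{"dp": [-0.5,0,0],"roll": 0,"jaw": 20}])

```text
time_s: 9.72
tcp_pos: [0.5754, 0.0485, 0.0563]
eef_rot: [-179.9, 0.0, -96.7]
contact_force: [4.4, 0.2, 5.8]
gripper_width: 0.0239
gripper_force: 8.0
```

send_rows(steps=[{"dp": [-0.7,0,0],"roll": 0,"jaw": 20}])

```text
time_s: 9.85
tcp_pos: [0.5754, 0.0489, 0.0563]
eef_rot: [-179.9, 0.0, -96.7]
contact_force: [4.2, -1.2, 5.6]
gripper_width: 0.0239
gripper_force: 8.0
```

send_rows(steps=[{"dp": [-0.5,0,0],"roll": 0,"jaw": 20}])

```text
time_s: 9.98
tcp_pos: [0.5754, 0.0493, 0.0562]
eef_rot: [-179.9, 0.0, -96.7]
contact_force: [3.6, -1.7, 4.3]
gripper_width: 0.0239
gripper_force: 8.0
```

```bash
python3 -c "
from h import *
to(.5666,-.021,.057,-96.7)
c=r.capture('top');cv2.imwrite('pics/t4.png',cv2.resize(c['image'][195:230,275:345],None,fx=11,fy=11,interpolation=2))"
```

```text
dp [70.8  0.6 -0.8] roll 0.0003
9.975 [0.57543724 0.04926408 0.05624663] [-1.79923629e+02  2.75876775e-03 -9.66830284e+01] [ 3.64700827 -1.72859249  4.34356113] 0.02388837568137578 8.001378987974022
```

View pics/t4.png

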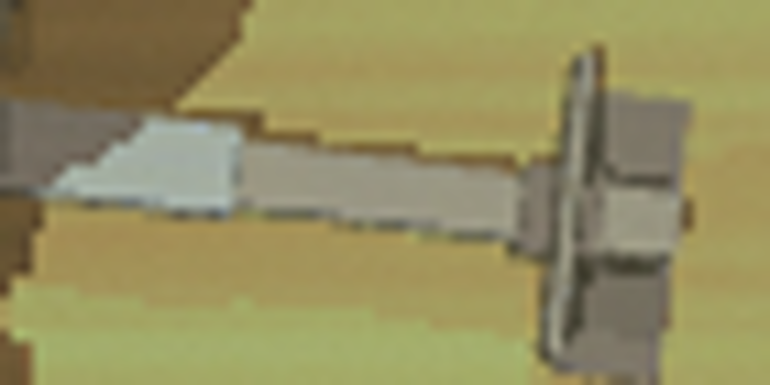

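The sleeve's end is now at crop x 235, about 70 mm of travel. The button's side is too shaded to read. Feeling for the stop in half-millimetre steps.

send_rows(steps=[{"dp": [-0.5,0,0],"roll": 0,"jaw": 20}])

```text
time_s: 10.15
tcp_pos: [0.5755, 0.0497, 0.0563]
eef_rot: [-179.9, 0.0, -96.7]
contact_force: [5.4, -1.4, 5.6]
gripper_width: 0.0239
gripper_force: 8.0
```

send_rows(steps=[{"dp": [-0.5,0,0],"roll": 0,"jaw": 20}])

```text
time_s: 10.28
tcp_pos: [0.5756, 0.0503, 0.0563]
eef_rot: [-179.9, 0.0, -96.7]
contact_force: [4.0, -0.7, 6.1]
gripper_width: 0.024
gripper_force: 8.0
```

send_rows(steps=[{"dp": [-0.5,0,0],"roll": 0,"jaw": 20}])

```text
time_s: 10.4
tcp_pos: [0.5756, 0.0507, 0.0563]
eef_rot: [-179.9, -0.0, -96.7]
contact_force: [4.8, -1.9, 4.9]
gripper_width: 0.024
gripper_force: 8.0
```

send_rows(steps=[{"dp": [-0.5,0,0],"roll": 0,"jaw": 20}])

```text
time_s: 10.52
tcp_pos: [0.5756, 0.0511, 0.0563]
eef_rot: [-179.9, -0.0, -96.7]
contact_force: [4.9, -2.1, 5.3]
gripper_width: 0.0241
gripper_force: 8.0
```

send_rows(steps=[{"dp": [-0.5,0,0],"roll": 0,"jaw": 20}])

```text
time_s: 10.65
tcp_pos: [0.5757, 0.0516, 0.0563]
eef_rot: [-179.9, -0.0, -96.7]
contact_force: [3.5, -1.9, 4.0]
gripper_width: 0.0241
gripper_force: 8.0
```

send_rows(steps=[{"dp": [-0.5,0,0],"roll": 0,"jaw": 20}])

```text
time_s: 10.78
tcp_pos: [0.5758, 0.0521, 0.0563]
eef_rot: [-179.9, -0.0, -96.7]
contact_force: [4.1, -1.7, 5.1]
gripper_width: 0.024
gripper_force: 8.0
```

send_rows(steps=[{"dp": [-0.5,0,0],"roll": 0,"jaw": 20}])

```text
time_s: 10.9
tcp_pos: [0.5758, 0.0526, 0.0563]
eef_rot: [-179.9, -0.0, -96.7]
contact_force: [4.0, -1.8, 6.1]
gripper_width: 0.0239
gripper_force: 8.0
```

send_rows(steps=[{"dp": [-0.5,0,0],"roll": 0,"jaw": 20}])

```text
time_s: 11.02
tcp_pos: [0.5759, 0.053, 0.0562]
eef_rot: [-179.9, -0.0, -96.7]
contact_force: [3.1, -2.6, 5.6]
gripper_width: 0.024
gripper_force: 8.0
```

send_rows(steps=[{"dp": [-0.5,0,0],"roll": 0,"jaw": 20}])

```text
time_s: 11.15
tcp_pos: [0.576, 0.0535, 0.0563]
eef_rot: [-179.9, -0.0, -96.7]
contact_force: [5.0, -2.2, 6.6]
gripper_width: 0.0238
gripper_force: 8.0
```

```bash
python3 -c "
from h import *
to(.5666,-.021,.057,-96.7)
c=r.capture('top');a=c['image'];b=cv2.imread('pics/top0.png')
cv2.imwrite('pics/t5f.png',a)
cv2.imwrite('pics/t5.png',cv2.resize(a[195:230,275:345],None,fx=11,fy=11,interpolation=2))
# sleeve end column by brightness along axis line
for nm,im in(('0',b),('4',None),('5',a)):
  if im is None: continue
  P=[px(c,[.5666-.1165*s,-.021-.993*s,.072]) for s in np.arange(0,.115,.001)]
  v=cv2.remap(im[:,:,0],np.float32([P])[:,:,0],np.float32([P])[:,:,1],1).ravel().astype(int)
  print(nm,v.tolist())
"
```

```text
dp [75.1  0.6 -0.7] roll 0.0003
11.15 [0.57596453 0.0535477  0.05628451] [-1.79922667e+02 -5.21281590e-03 -9.66848955e+01] [ 4.99826648 -2.1739687   6.62630205] 0.023806086965423592 8.00119240222557
0 [146, 146, 145, 146, 146, 147, 147, 146, 146, 146, 146, 146, 146, 146, 147, 147, 146, 146, 146, 145, 145, 145, 146, 147, 147, 147, 147, 146, 146, 146, 146, 146, 147, 147, 147, 147, 147, 147, 148, 148, 147, 147, 147, 146, 146, 146, 146, 147, 147, 147, 147, 147, 147, 147, 146, 146, 146, 146, 145, 145, 146, 146, 147, 147, 147, 147, 147, 147, 147, 147, 146, 146, 146, 146, 146, 146, 146, 146, 146, 145, 145, 145, 145, 145, 146, 147, 147, 147, 147, 148, 148, 148, 148, 148, 148, 148, 148, 148, 148, 148, 148, 149, 149, 149, 145, 137, 129, 124, 121, 118, 111, 100, 89, 86, 88]
5 [161, 162, 163, 163, 163, 164, 164, 163, 163, 163, 163, 162, 163, 163, 163, 163, 163, 163, 163, 163, 163, 163, 163, 163, 163, 163, 163, 164, 165, 166, 157, 145, 133, 131, 130, 129, 129, 130, 130, 130, 130, 131, 130, 130, 130, 130, 130, 131, 131, 131, 131, 130, 130, 129, 129, 129, 129, 129, 130, 130, 130, 130, 130, 130, 130, 131, 131, 131, 131, 131, 131, 131, 131, 132, 132, 132, 132, 132, 132, 131, 131, 130, 130, 129, 130, 131, 131, 130, 130, 130, 130, 130, 129, 129, 129, 129, 130, 130, 130, 130, 130, 129, 129, 129, 129, 129, 129, 129, 130, 131, 124, 112, 100, 97, 99]
```

View pics/t5.png

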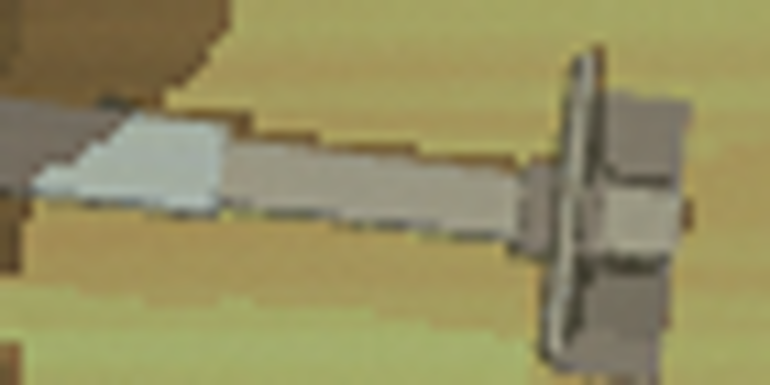

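The sleeve has gone about 74 mm. Near crop (115,103), which is full-image (285.5,204.4) and matches the button's starting position, a dark proud spot shows again. With sliding friction down to about 2 N, the button appears to be out. I'll open, lift away and check.

send_rows(steps=[{"dp": [0,0,0],"roll": 0,"jaw": 40},{"dp": [0,0,0],"roll": 0,"jaw": 68},{"dp": [0,0,0],"roll": 0,"jaw": 68},{"dp": [0,0,-40],"roll": 0,"jaw": 68},{"dp": [0,0,-90],"roll": 0,"jaw": 68}])

```text
time_s: 11.82
tcp_pos: [0.5739, 0.0534, 0.1454]
eef_rot: [179.8, -0.1, -96.7]
contact_force: [1.2, 1.3, 0.6]
gripper_width: 0.0594
gripper_force: 0.0
```

send_rows(steps=[{"dp": [0,0,-50],"roll": 0,"jaw": 68},{"dp": [-60,0,-70],"roll": 0,"jaw": 68},{"dp": [-120,0,-70],"roll": 0,"jaw": 68},{"dp": [-180,0,-70],"roll": 0,"jaw": 68},{"dp": [-180,0,-70],"roll": 0,"jaw": 68}])

```text
time_s: 12.45
tcp_pos: [0.5958, 0.2362, 0.2147]
eef_rot: [179.9, -0.0, -96.5]
contact_force: [-0.4, -0.9, -0.3]
gripper_width: 0.0596
gripper_force: 0.0
```

```bash
python3 -c "
from h import *
to(.5666,-.021,.057,-96.7)
c=r.capture('top');d=r.capture('side')
A=cv2.resize(c['image'][180:240,215:350],None,fx=5.9,fy=5.9,interpolation=2);cv2.imwrite('pics/t6.png',A)
S=cv2.resize(c['image'][190:225,255:325],(796,398),interpolation=2)[:240]
cv2.imwrite('pics/t6.png',np.vstack([cv2.resize(A,(796,354)),S]))
print(px(c,[.5666+.0165,-.021-.002,.06]))
P=[px(c,[.5666-.1165*s,-.021-.993*s,.072]) for s in np.arange(.02,.045,.001)]
print(cv2.remap(c['image'][:,:,0],np.float32([P])[:,:,0],np.float32([P])[:,:,1],1).ravel())
"
```

```text
dp [258.8  -0.  157.7] roll 0.0036
12.45 [0.59584585 0.23618676 0.21473569] [ 1.79936809e+02 -3.28122383e-02 -9.64914192e+01] [-0.35779279 -0.94497498 -0.28387525] 0.059637334698097365 0.0
[284.89485399 203.52388072]
[165 165 164 164 164 165 167 167 168 168 159 147 135 133 132 131 131 132
 132 132 131 131 132 132 132]
```

View pics/t6.png

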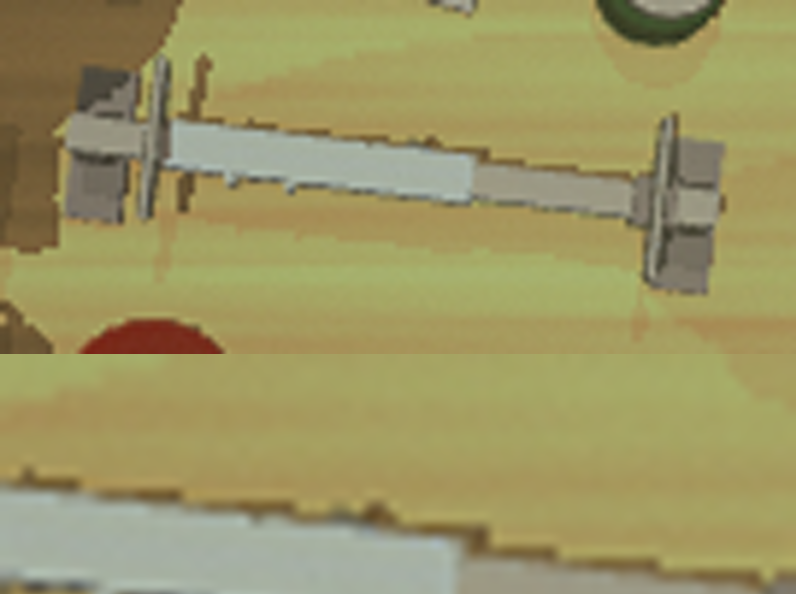

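The button bump and its shadow show at (415-435,143), as at the start, and the sleeve's end has moved to x 473. I'll compare that patch with the first image before handing in.

```bash
python3 -c "
from h import *
a=cv2.imread('pics/top0.png');c=r.capture('top')['image']
print(a[202:207,281:292,0]);print(c[202:207,281:292,0])"
```

```text
[[ 80  81  83  81  81  82  84  82  80  81  80]
 [ 79  81  79  71  75  83  56  55  82  83  83]
 [ 70  68  56  76  72  62  40  46  52  80  85]
 [145 143 144 144 122 129 117  92  67  69  49]
 [147 146 144 145 143 146 147 145 144 144 143]]
[[ 92  92  92  91  92  94  95  94  92  92  92]
 [ 91  92  91  80  86  93  63  61  95  94  93]
 [ 78  78  83  85  83  69  44  52  59  91  93]
 [161 163 161 163 166 138 136 112 100  85  79]
 [160 162 164 163 164 160 164 168 165 161 168]]
```

```bash
python3 -c "
from plant import r
print(r.close_job())"
```

```text
the job is handed in; nothing more can be done
None
```

I pressed the button flush, slid the sleeve about 74 mm until it clicked, let go, and handed the job in. The final image shows the button out as it was at the start, though I never felt the sleeve stop hard against it and the hand-in gave no verdict.

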